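Sift lock nuts from foot pads

ROBOT

A 7-joint arm with a two-finger parallel gripper is mounted at the origin on the work surface. World frame = base frame: x ahead of the robot, y to its left, z up, the work surface at z = 0. Lengths are in m, angles in rad, forces in N, time in s.
With the tool pointing down it reaches from about 0.425 to 0.925 m from the base axis. Payload 6.8 kg.
Tool frame: the origin (TCP) lies at the very end of the fingers, on their centre line; the grasp point (between the pads) lies 19 mm behind it; x points along the fingers, y is the direction in which the jaws open and shut, and the axes are right-handed (so a half turn about x gives the same grasp; the last joint's range is limited). The gripper opens to 85 mm and grips with 20 to 120 N. Pads are 22 mm wide; open, the fingers measure 114 mm over their backs; the gripper's body (76 mm by 85 mm) begins 54 mm behind the grasp point. The pads swing forward as they close: fully open they stand 13 mm farther back than shut.
Start: joints at [-1.263, 0.477, 0.022, 1.555, -0.011, 1.109, -0.083], TCP at [0.273, 0.618, 0.231] pointing down, gripper open.
Joint ranges: [-2.96, 2.96], [-0.34, 2.1], [-1.41, 1.46], [0.24, 2.44], [-1.37, 4.51], [0.17, 1.92], [-2.96, 2.96]. Speed limits (rad/s): [2.39, 2.39, 3.14, 3.14, 3.14, 3.14, 3.14].

INTERFACE

Orientations are given as a rotation vector (axis times angle).
In Python, from bench import get_obs, grab_frame, camera_info, hand_in gives the robot as it stands.
- The arm moves only by the tool apply_moves, never from a script. Its argument "series" is text: rows parted by semicolons, each of 7 numbers parted by spaces: the turn, a rotation vector about the tool's x, y, z in rad, then the shift along the tool's x, y, z in m, then the opening, from 0 (shut) to 1 (fully open). In form: wx wy wz tx ty tz hand; .... A call has 1 to 12 rows; each row is the pose to reach, as a shift and turn from the pose commanded when the call began, along the tool's axes at that moment; what a row does not reach only later rows make up. A row lasts 1/8 s, in which the tool goes at most 62.5 mm and 10.7 degrees, less where a joint would pass 70% of its speed; a pose out of reach is approached as far as the arm can. A call with a gripper value outside its range is refused whole. The fingers move at their own pace and stop on an object; "force" is the grip in N (left out, the last holds). Time passes only in rows, so rows that repeat a pose let the fingers close. It gives the time, the measured TCP pose, the force and the opening at its end, in the units of the state.
- get_obs(): the state, without advancing time (a new reading comes with each control period).
- grab_frame(name): name is "scene" or "top" or "wrist"; returns the picture (384x512x3 uint8, blue, green, red); there is no depth.
- camera_info(name): a dict with "fov_y" (degrees; the focal length in pixels is half the picture's height over the tangent of half this angle, whatever the lens; pixels are square), "cx", "cy" (the principal point, pixels), "rvec" (rotation vector, rad) and "tvec" (3), from world to camera coordinates, as OpenCV has them. Camera axes: x right, y down, z forward; pixel columns grow to the right and rows downward; lengths in m; the calibration is good to about 2 mm. A picture is of the moment at which its call begins: read the wrist's pose just before it. camera_info takes no time and is no camera call; for the wrist camera it gives the pose at the moment of the call.
- hand_in(): hands the job in, once; it reports no verdict.
The state is a dict: "clock": time; "joints": joint angles; "qvel": joint speeds; "tau": joint torques, N m; "tcp_pos": TCP position; "orientation": TCP orientation; "contact_force": force on the tool from outside, world axes, zero at the start; "moment": the same for the moment, N m; "grip_width": finger opening in m.
Only numpy, scipy, OpenCV 4.12 (cv2) and the standard library are available. Lean on these libraries where they do the work, as an engineer would, in place of code of your own. Each camera call takes 0.05 s, during which the arm holds its last target.

TASK

The nuts and foot pads taken off the office cabinets are mixed up in the perforated basket. Lift the basket, hold it level over the carton lid and shake it side to side until all the nuts have dropped through into the lid and only the foot pads are left, then stand the basket on the cork mat and let go. Do not pick the parts out with the fingers, and leave the other things on the desk where they are.

Things in the scene. Friction and masses are not known exactly. Their poses are not given: they have to be found in the camera images.
- basket: open sieve basket of steel sheet, outside 222 (its x) x 146 (its y) mm, inside 216 x 140 mm, rim 55 mm high, 0.45 kg empty (varies by a quarter), about 0.67 kg loaded. Origin at the centre of its underside, at the level of the feet, z up. Stands on four feet 6 mm high
- floor (a point): centre of the top face of the basket's floor sheet (4 mm thick), 10 mm above the basket's origin. Square holes 36 x 36 mm in three staggered rows along the basket's x: at y=0 centred at x=-81,-27,27,81 mm; at y=-44 and y=44 mm centred at x=-54,0,54 mm. Parts slide on it (friction about 0.35) under quick strokes, about 50 mm in 0.2 s, along or across; carried smoothly they stay
- handle (a point): middle of the handle's grip, 85 mm above the basket's origin: a level round rubber sleeve along the basket's x, 120 mm long, 24 mm in diameter, over the basket's centre, on a flat strap from each end wall; its underside is 63 mm above the floor sheet, 18 mm above the rim. Hold it with about 50 N: with under 40 N it turns in the fingers when shaken crosswise; over 65 N makes it quiver, and the nuts creep into the holes
- foot0 (a point): underside of a foot of the basket, at its corner x=-98, y=-62 mm
- foot1 (a point): underside of a foot of the basket, at its corner x=-98, y=62 mm
- foot2 (a point): underside of a foot of the basket, at its corner x=98, y=-62 mm
- foot3 (a point): underside of a foot of the basket, at its corner x=98, y=62 mm
- nut0: hexagon lock nut, 24 mm across flats, 28 mm across corners, 13 mm thick, 33 g; starts lying flat in the basket. Origin at the centre of its lower face
- nut1: hexagon lock nut, 24 mm across flats, 28 mm across corners, 13 mm thick, 33 g; starts lying flat in the basket. Origin at the centre of its lower face
- nut2: hexagon lock nut, 24 mm across flats, 28 mm across corners, 13 mm thick, 33 g; starts lying flat in the basket. Origin at the centre of its lower face
- nut3: hexagon lock nut, 24 mm across flats, 28 mm across corners, 13 mm thick, 33 g; starts lying flat in the basket. Origin at the centre of its lower face
- pad0: round foot pad, 60 mm in diameter, 10 mm thick, with a boss 24 mm wide that makes it 16 mm tall in all, 30 g; starts lying flat in the basket; too big for the holes. Origin at the centre of its underside
- pad1: round foot pad, 60 mm in diameter, 10 mm thick, with a boss 24 mm wide that makes it 16 mm tall in all, 30 g; starts lying flat in the basket; too big for the holes. Origin at the centre of its underside
- pad2: round foot pad, 60 mm in diameter, 10 mm thick, with a boss 24 mm wide that makes it 16 mm tall in all, 30 g; starts lying flat in the basket; too big for the holes. Origin at the centre of its underside
- carton: upturned lid of a copy-paper carton, an open cardboard tray, fixed, outside 340 (its x) x 270 (its y) mm, walls 4 mm thick and 60 mm high. Origin at the centre of its underside on the desk
- mat: flat cork mat, fixed, 290 (its x) x 210 (its y) mm, 4 mm thick. Origin at the centre of its underside on the desk, top face at 4 mm
- mug: white mug, 82 mm wide, 95 mm tall, handle on its +y side; loose, stands on the desk, to be left alone. Origin at the centre of its underside
- stapler: desk stapler, 150 x 38 x 51 mm, long along its x; loose, stands on the desk, to be left alone. Origin at the centre of its underside
- tape: weighted tape dispenser, 150 x 60 x 89 mm, long along its x; loose, stands on the desk, to be left alone. Origin at the centre of its underside
- wrench: steel spanner lying flat, 190 mm long along its x; loose, stands on the desk, to be left alone. Origin at the centre of its underside
There are look-alikes about, which are no part of the job. Leave any pink or white look-alike of the pad0 alone.

How it is judged:
By the outcome, as a careful person would: the job done as asked, in the order asked, and still so for the second after the job is handed in, with the robot touching nothing.
It also fails if it takes over 64 s, if anything falls off the work surface, if the arm or the gripper's body presses on something with over 40 N, if the wrist force passes 120 N, or if a joint passes its speed limit or range.

## Working session

There is one attempt and no reset: what is moved stays moved. The work goes in short steps, Python scripts to look and compute and a tool call to move; the robot and the scene stay as the last step left them, time stands still between calls to the robot, and variables do not carry over. Pictures are saved under pics/ and viewed, and the job is handed in when it is done.

Besides the shell and the picture viewer there is one more tool, called after "Call:" by a JSON object that holds its "method" and its "body". apply_moves: Moves the arm, as the interface text tells. Its arguments: {"type":"object","properties":{"series":{"type":"string"},"force":{"type":"number"}},"required":["series"]}

```bash
mkdir -p pics; ls; python3 - <<'E'
from bench import *
import cv2
o=get_obs();print(o)
for n in ("scene","top"):
    i=camera_info(n);print(n,i)
    cv2.imwrite(f"pics/a_{n}.png",grab_frame(n))
E
```

```text
pics
{'clock': 0.0, 'joints': array([-1.26308773,  0.47781521,  0.02231014,  1.55644992, -0.01146135,
        1.10929542, -0.08310265]), 'qvel': array([ 0.00203441, -0.00027356,  0.00170627,  0.00093472,  0.00171012,
        0.00071426, -0.00061271]), 'tau': array([ 4.83109379e-04, -5.96455622e+01,  1.60869732e+00, -2.81196535e+01,
        1.25420120e-02,  9.47022869e-03,  2.35962835e-05]), 'tcp_pos': array([0.27242081, 0.61693909, 0.23031567]), 'orientation': array([ 0.32466723,  1.54630968, -0.32755317]), 'contact_force': array([ 1.10602908, -0.98079395,  0.59535755]), 'moment': array([ 0.0494074 ,  0.01809737, -0.00286746]), 'grip_width': 0.08546356140812152}
scene {'fov_y': 48.16921455663298, 'cx': 255.6949513205186, 'cy': 201.63461978637937, 'rvec': array([ 1.8294854 ,  1.82775742, -0.6458323 ]), 'tvec': array([ 0.01559243, -0.35674787,  1.9464074 ])}
top {'fov_y': 48.69868762159667, 'cx': 248.87027692614336, 'cy': 190.19636614269, 'rvec': array([ 2.16417776, -2.16716565,  0.13369999]), 'tvec': array([-6.34015426e-04,  5.46663594e-01,  1.51395978e+00])}
```

View pics/a_scene.png

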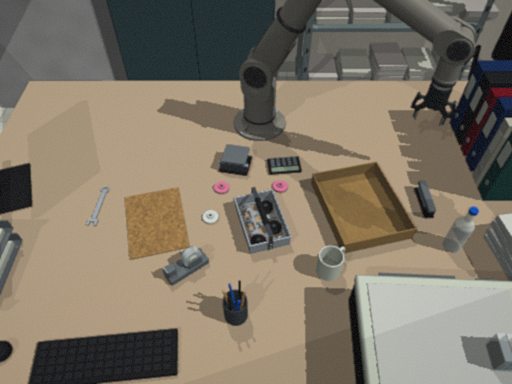

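View pics/a_top.png

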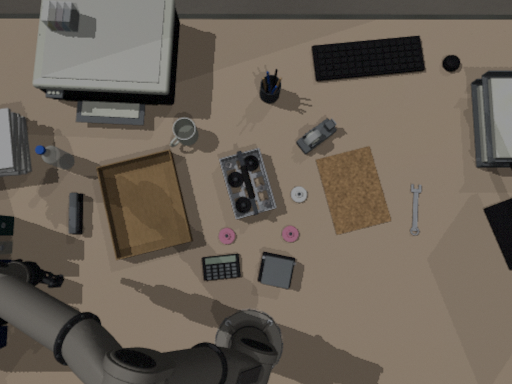

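The top view shows the basket at about (247,183), the carton lid at (144,205) and the cork mat at (353,190). The mug is at (184,130), tape at (317,136), stapler at (76,213) and wrench at (416,208). There are pink and white rings at (227,236), (290,234) and (299,195), which are the look-alikes to leave alone. Next I'll enlarge the basket area.

```bash
cat > h.py <<'E'
import numpy as np,cv2
from bench import *
from scipy.spatial.transform import Rotation as R
def K(i):
    f=192/np.tan(np.radians(i['fov_y'])/2); return np.array([[f,0,i['cx']],[0,f,i['cy']],[0,0,1]])
def ray(i,p,z):
    Rm=R.from_rotvec(i['rvec']).as_matrix(); c=-Rm.T@i['tvec']
    d=Rm.T@np.linalg.inv(K(i))@np.array([p[0],p[1],1.]); return c+d*(z-c[2])/d[2]
def proj(i,P):
    return cv2.projectPoints(np.float64(P).reshape(-1,3),i['rvec'],i['tvec'],K(i),None)[0].reshape(-1,2)
E
python3 - <<'E'
from h import *
t=cv2.imread('pics/a_top.png');s=cv2.imread('pics/a_scene.png')
a=cv2.resize(t[135:235,200:300],(600,600),interpolation=cv2.INTER_CUBIC);cv2.imwrite('pics/b1.png',a)
a=cv2.resize(s[175:260,215:310],None,fx=6.5,fy=6.5,interpolation=cv2.INTER_CUBIC);cv2.imwrite('pics/b2.png',a)
i=camera_info('top')
# mat / carton by brown mask
hsv=cv2.cvtColor(t,cv2.COLOR_BGR2HSV)
print(hsv[190,353],hsv[205,144],hsv[300,400],hsv[60,220])
for nm,roi in (('mat',(310,140,395,240)),('carton',(90,145,200,265))):
    x0,y0,x1,y1=roi; h=hsv[y0:y1,x0:x1]
    m=((h[...,1]>115)).astype(np.uint8)*255
    m=cv2.morphologyEx(m,cv2.MORPH_OPEN,np.ones((3,3)))
    c=max(cv2.findContours(m,0,2)[0],key=cv2.contourArea)+[x0,y0]
    r=cv2.minAreaRect(c);b=cv2.boxPoints(r);print(nm,r)
    for z in (0.004,0.06):
        w=np.array([ray(i,p,z)[:2] for p in b]);print(z,w.round(3).tolist(),w.mean(0),np.linalg.norm(w[1]-w[0]),np.linalg.norm(w[2]-w[1]))
E
```

```text
[ 16 111 117] [ 16 109 101] [ 16  55 134] [ 16  55 130]Traceback (most recent call last):
  File "<stdin>", line 13, in <module>
ValueError: max() iterable argument is empty
```

View pics/b1.png

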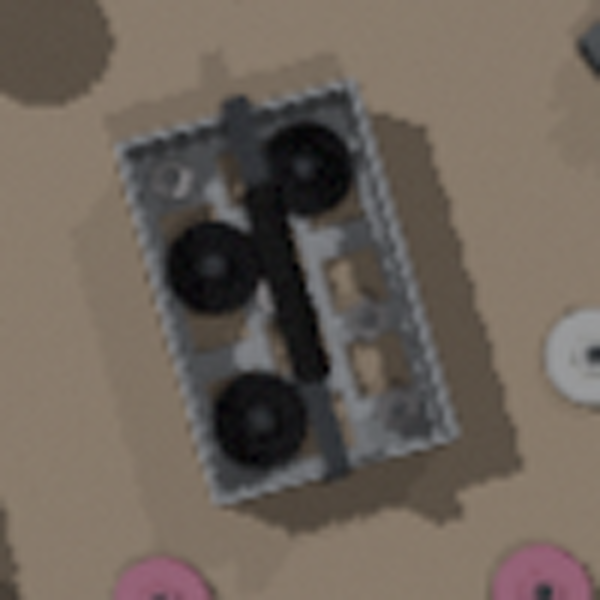

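View pics/b2.png

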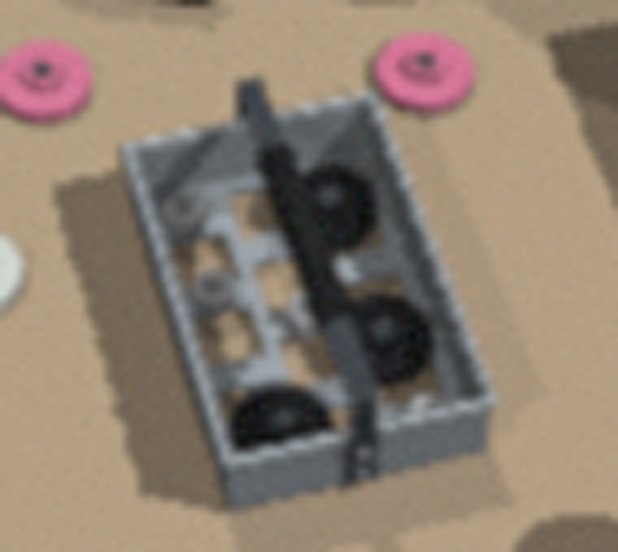

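The three black pads in the basket are the foot pads to keep. The nuts are at crop pixels (175,180), (370,315) and (405,415), with one more partly under the handle. Now I'll measure.

```bash
python3 - <<'E'
from h import *
t=cv2.imread('pics/a_top.png')
i=camera_info('top')
hsv=cv2.cvtColor(t,cv2.COLOR_BGR2HSV)
for nm,roi in (('mat',(310,140,395,240)),('carton',(90,145,200,265))):
    x0,y0,x1,y1=roi; h=hsv[y0:y1,x0:x1]
    m=((h[...,1]>82)).astype(np.uint8)*255
    m=cv2.morphologyEx(m,cv2.MORPH_OPEN,np.ones((3,3)))
    c=max(cv2.findContours(m,0,2)[0],key=cv2.contourArea)+[x0,y0]
    r=cv2.minAreaRect(c);b=cv2.boxPoints(r);print(nm,r)
    for z in (0.004,0.06):
        w=np.array([ray(i,p,z)[:2] for p in b]);print(z,w.round(3).tolist(),w.mean(0),np.linalg.norm(w[1]-w[0]),np.linalg.norm(w[2]-w[1]))
c=np.array([(120,147),(352,85),(455,437),(218,502)])/6+[199.6,134.6]
w=np.array([ray(i,p,0.055)[:2] for p in c]);print('basket',w.round(3).tolist(),w.mean(0),[np.linalg.norm(w[k]-w[k-1]) for k in range(4)])
e=w[1]+w[0]-w[2]-w[3];print('yaw x',np.degrees(np.arctan2(e[1],e[0])))
e=w[0]+w[3]-w[2]-w[1];print('yaw y',np.degrees(np.arctan2(e[1],e[0])))
h=np.array([(263,190),(313,378)])/6+[199.6,134.6]
hw=np.array([ray(i,p,0.094)[:2] for p in h]);print('handle',hw,hw.mean(0),np.linalg.norm(hw[1]-hw[0]))
# scene view check
s=camera_info('scene')
c=np.array([(243,152),(0,0)])
sc=np.array([(275,150),(335,322)])/6.5+[214.6,174.6]
hs=np.array([ray(s,p,0.090)[:2] for p in sc]);print('handle scene',hs,hs.mean(0))
rs=np.array([(127,147),(372,97),(492,402),(228,463)])/6.5+[214.6,174.6]
ws=np.array([ray(s,p,0.055)[:2] for p in rs]);print('basket scene',ws.round(3).tolist(),ws.mean(0))
for nm,p,z in (('mug',(184,128),.095),('tape',(317,136),.06),('stap',(76,213),.05),('wr',(416,208),0),('pink1',(227,236),.01),('pink2',(290,234),.01),('white',(299,195),.01)): print(nm,ray(i,p,z)[:2].round(3))
E
```

```text
mat ((353.1646423339844, 189.7783203125), (78.65876007080078, 56.630523681640625), 74.64986419677734)
0.004 [[0.666, -0.251], [0.723, -0.458], [0.438, -0.525], [0.383, -0.322]] [ 0.55258258 -0.38909477] 0.21472177136745846 0.29295770279161676
0.06 [[0.655, -0.242], [0.71, -0.441], [0.435, -0.506], [0.383, -0.31]] [ 0.54599442 -0.37475862] 0.20702757836694785 0.2824600569687931
carton ((143.21432495117188, 204.2100067138672), (95.62458038330078, 79.4089126586914), 76.5689697265625)
0.004 [[0.638, 0.576], [0.707, 0.291], [0.361, 0.203], [0.295, 0.482]] [0.50045159 0.38815996] 0.29407111098038574 0.3569720398692715
0.06 [[0.628, 0.556], [0.695, 0.281], [0.362, 0.196], [0.298, 0.465]] [0.49573146 0.3746445 ] 0.2835335680505375 0.34418054810274823
basket [[0.657, 0.104], [0.695, -0.036], [0.482, -0.096], [0.443, 0.045]] [0.56945131 0.00447853] [np.float64(0.22193116251681294), np.float64(0.14509056216902752), np.float64(0.22178438582326201), np.float64(0.14616144084006996)]
yaw x 15.665329100544076
yaw y 105.225133868848
handle [[ 0.62417988  0.01808424]
 [ 0.51342189 -0.01094025]] [0.56880088 0.00357199] 0.11449783246826907
handle scene [[ 0.51288664 -0.01173533]
 [ 0.6309933   0.01974017]] [0.57193997 0.00400242]
basket scene [[0.482, -0.096], [0.444, 0.045], [0.658, 0.104], [0.697, -0.037]] [0.57029664 0.00386724]
mug [0.762 0.229]
tape [ 0.741 -0.249]
stap [0.463 0.615]
wr [ 0.483 -0.622]
pink1 [0.381 0.079]
pink2 [ 0.388 -0.152]
white [ 0.531 -0.187]
```

```bash
cat >> h.py <<'E'
def Rt(yaw): # yaw deg of basket x; tool x down, tool y along basket y
    a=np.radians(yaw+90); y=np.array([np.cos(a),np.sin(a),0]); x=np.array([0,0,-1.]); return np.stack([x,y,np.cross(x,y)],1)
def rel(pos,yaw,flip=False):
    o=get_obs(); R0=R.from_rotvec(o['orientation']).as_matrix(); T=Rt(yaw+(180 if flip else 0))
    w=R.from_matrix(R0.T@T).as_rotvec(); t=R0.T@(np.array(pos)-o['tcp_pos'])
    print('clk',round(float(o['clock']),2),'tcp',o['tcp_pos'].round(4),'w',w.round(4),'t',t.round(4),'grip',round(float(o['grip_width']),4),'F',o['contact_force'].round(1),'q',o['joints'].round(2))
    print('R0',R0.round(3).tolist())
E
python3 -c "
from h import *
rel((.570,.004,.16),15.4);rel((.570,.004,.16),15.4,True)"
```

```text
clk 0.1 tcp [0.2724 0.617  0.2304] w [-6.846e-01 -5.000e-04  1.600e-03] t [ 0.0712 -0.4405  0.5198] grip 0.0855 F [-0.9  1.1  0.3] q [-1.26  0.48  0.02  1.56 -0.01  1.11 -0.08]
R0 [[-0.001, 0.404, 0.915], [-0.002, 0.915, -0.404], [-1.0, -0.002, 0.0]]
clk 0.1 tcp [0.2724 0.617  0.2304] w [2.457e+00 2.100e-03 6.000e-04] t [ 0.0712 -0.4405  0.5198] grip 0.0855 F [-0.9  1.1  0.3] q [-1.26  0.48  0.02  1.56 -0.01  1.11 -0.08]
R0 [[-0.001, 0.404, 0.915], [-0.002, 0.915, -0.404], [-1.0, -0.002, 0.0]]
```

Call:
{"method": "apply_moves", "body": {"series": "-0.057 0 0 0.006 -0.037 0.043 1; -0.114 0 0 0.012 -0.073 0.087 1; -0.171 0 0 0.018 -0.11 0.13 1; -0.228 0 0 0.024 -0.147 0.173 1; -0.285 0 0 0.03 -0.184 0.217 1; -0.342 0 0 0.036 -0.22 0.26 1; -0.4 0 0 0.042 -0.257 0.303 1; -0.456 0 0 0.048 -0.294 0.347 1; -0.513 0 0 0.053 -0.33 0.39 1; -0.57 0 0 0.06 -0.367 0.433 1; -0.63 0 0 0.065 -0.404 0.477 1; -0.685 0 0.002 0.071 -0.44 0.52 1"}}

```text
clock: 1.6
tcp_pos: [0.5711, 0.0033, 0.16]
orientation: [-0.211, 1.56, 0.215]
contact_force: [0.3, 0.3, 0.2]
grip_width: 0.0851
```

```bash
python3 -c "
from h import *
rel((.570,.004,.066),15.4)
i=camera_info('wrist');cv2.imwrite('pics/w1.png',grab_frame('wrist'));print(i)
print(proj(i,[[.570+.06*.964,.004+.06*.2656,.085],[.570-.06*.964,.004-.06*.2656,.085]]))"
```

```text
clk 1.6 tcp [0.5711 0.0033 0.16  ] w [ 0.0025  0.0006 -0.002 ] t [ 0.094   0.0008 -0.0009] grip 0.0851 F [0.3 0.3 0.2] q [-0.22  0.39  0.13  1.88 -0.07  0.87  1.79]
R0 [[-0.0, -0.268, 0.963], [0.002, 0.963, 0.268], [-1.0, 0.002, 0.001]]
{'fov_y': 60.322191080184226, 'cx': 251.0461209310439, 'cy': 191.13831780291417, 'rvec': array([-1.76896574, -2.33043808, -0.37616653]), 'tvec': array([ 0.14935308, -0.54193633,  0.13932952])}
[[250.68291855 275.73944281]
 [251.28078113 113.46501264]]
```

View pics/w1.png

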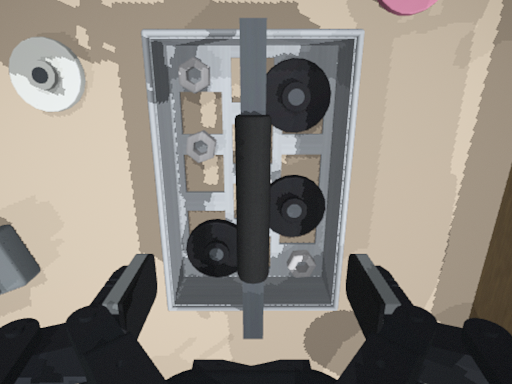

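The wrist view has the handle centred at column 253, where I predicted 251. Three nuts show at (194,75), (200,147) and (300,263), and the fourth is probably under the handle. I'll descend and grip at 50 N.

Call:
{"method": "apply_moves", "body": {"series": "0 0 0 0.04 0.001 0 1; 0 0 0 0.075 0.001 0 1; 0 0 0 0.094 0.001 0 1; 0 0 0 0.094 0.001 0 1; 0 0 0 0.094 0.001 0 0; 0 0 0 0.094 0.001 0 0; 0 0 0 0.094 0.001 0 0; 0 0 0 0.094 0.001 0 0; 0 0 0 0.094 0.001 0 0; 0 0 0 0.094 0.001 0 0", "force": 50}}

```text
clock: 2.9
tcp_pos: [0.571, 0.0057, 0.0673]
orientation: [-0.21, 1.559, 0.212]
contact_force: [-0.9, -0.9, 5.5]
grip_width: 0.0222
```

```bash
python3 -c "
from h import *
rel((.497,.375,.066+.08),15)"
```

```text
clk 2.9 tcp [0.571  0.0057 0.0673] w [ 0.0071  0.002  -0.0012] t [-0.0782  0.3758  0.0269] grip 0.0222 F [-0.9 -0.9  5.5] q [-0.21  0.52  0.11  1.94 -0.09  0.68  1.8 ]
R0 [[0.002, -0.266, 0.964], [0.002, 0.964, 0.266], [-1.0, 0.001, 0.002]]
```

Grip width is 22 mm on the 24 mm rubber sleeve, so it is held. Now a smooth lift.

Call:
{"method": "apply_moves", "body": {"series": "0 0 0 -0.006 0 0 0; 0 0 0 -0.018 0 0 0; 0 0 0 -0.034 0 0 0; 0 0 0 -0.052 0 0 0; 0 0 0 -0.07 0 0 0; 0 0 0 -0.084 0 0 0; 0 0 0 -0.092 0 0 0; 0 0 0 -0.095 0 0 0; 0 0 0 -0.095 0 0 0"}}

```text
clock: 4.03
tcp_pos: [0.5701, 0.0059, 0.1611]
orientation: [-0.21, 1.561, 0.213]
contact_force: [0.4, 0.8, -7.1]
grip_width: 0.0226
```

```bash
python3 -c "
from h import *
rel((.497,.375,.066+.08),15)
cv2.imwrite('pics/w2.png',grab_frame('wrist'))"
```

```text
clk 4.03 tcp [0.5701 0.0059 0.1611] w [ 0.0074  0.0002 -0.0019] t [0.0158 0.3752 0.0277] grip 0.0226 F [ 0.4  0.8 -7.1] q [-0.23  0.38  0.14  1.89 -0.07  0.88  1.78]
R0 [[-0.0, -0.266, 0.964], [0.002, 0.964, 0.266], [-1.0, 0.002, 0.0]]
```

View pics/w2.png

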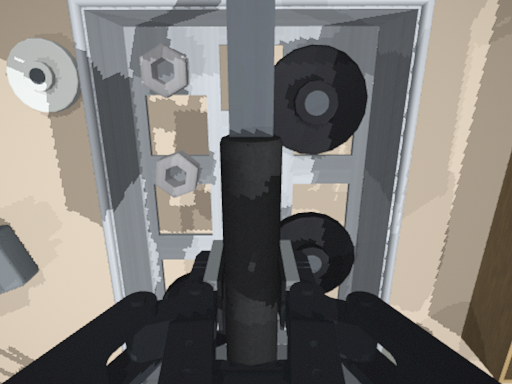

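Call:
{"method": "apply_moves", "body": {"series": "0 0 0 0 0.008 0.001 0; 0 0 0 0 0.03 0.002 0; 0 0 0 0 0.065 0.005 0; 0 0 0 0 0.107 0.008 0; 0 0 0 0 0.155 0.011 0; 0 0 0 0 0.205 0.015 0; 0 0 0 0 0.253 0.019 0; 0 0 0 0 0.297 0.022 0; 0 0 0 0.004 0.333 0.025 0; 0 0 0 0.009 0.357 0.026 0; 0 0 0 0.013 0.37 0.028 0; 0 0 0 0.015 0.375 0.028 0"}}

```text
clock: 5.58
tcp_pos: [0.4977, 0.3745, 0.1464]
orientation: [-0.21, 1.561, 0.212]
contact_force: [-0.4, -0.5, -6.4]
grip_width: 0.0226
```

```bash
python3 -c "
from h import *
rel((.497,.375,.066+.08),15)
for n in ('top','scene','wrist'):
  cv2.imwrite('pics/c_%s.png'%n,grab_frame(n))
t=cv2.imread('pics/c_top.png')[140:270,85:215];s=cv2.imread('pics/c_scene.png')[130:270,290:430]
cv2.imwrite('pics/c.png',np.hstack([cv2.resize(t,(400,400)),cv2.resize(s,(400,400))]))"
```

```text
clk 5.58 tcp [0.4977 0.3745 0.1464] w [ 0.007  -0.     -0.0009] t [ 0.0004  0.0007 -0.0005] grip 0.0226 F [-0.4 -0.5 -6.4] q [-0.77  0.48  0.04  1.77 -0.02  0.9   1.11]
R0 [[-0.0, -0.266, 0.964], [0.001, 0.964, 0.266], [-1.0, 0.001, -0.0]]
```

View pics/c.png

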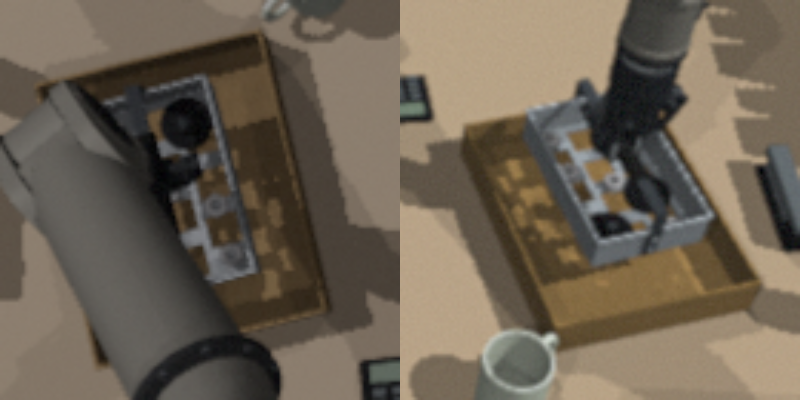

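View pics/c_wrist.png

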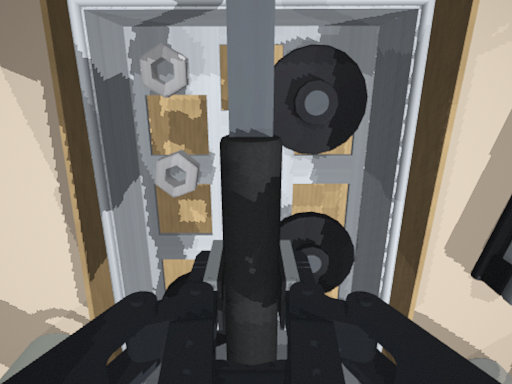

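The basket is centred over the lid and all the parts are still in it. I'll shake along its x axis first.

Call:
{"method": "apply_moves", "body": {"series": "0 0 0 0 0 0.025 0; 0 0 0 0 0 -0.02 0; 0 0 0 0 0 -0.025 0; 0 0 0 0 0 0.02 0; 0 0 0 0 0 0.025 0; 0 0 0 0 0 -0.02 0; 0 0 0 0 0 -0.025 0; 0 0 0 0 0 0.02 0; 0 0 0 0 0 0.025 0; 0 0 0 0 0 -0.02 0; 0 0 0 0 0 -0.025 0; 0 0 0 0 0 0 0"}}

```text
clock: 7.22
tcp_pos: [0.4958, 0.3746, 0.1474]
orientation: [-0.211, 1.562, 0.214]
contact_force: [1.5, 1.0, -3.6]
grip_width: 0.0224
```

```bash
cat >look.py <<'E'
from h import *
import sys
k=sys.argv[1]
rel((.497,.375,.066+.08),15)
w=grab_frame('wrist');s=grab_frame('scene')[130:270,290:430];t=grab_frame('top')[140:270,85:215]
s=cv2.resize(s,(300,300),interpolation=2);t=cv2.resize(t,(300,300),interpolation=2)
cv2.imwrite(f'pics/l{k}.png',np.hstack([cv2.resize(w,(500,375))[:,:], np.vstack([s,np.zeros((75,300,3),np.uint8)])]))
cv2.imwrite(f'pics/l{k}t.png',t)
E
python3 look.py 1
```

```text
clk 7.22 tcp [0.4958 0.3746 0.1474] w [ 0.0092 -0.0011 -0.0019] t [0.0014 0.     0.0013] grip 0.0224 F [ 1.5  1.  -3.6] q [-0.78  0.48  0.04  1.77 -0.03  0.9   1.12]
R0 [[-0.002, -0.268, 0.963], [0.002, 0.963, 0.268], [-1.0, 0.002, -0.001]]
```

View pics/l1.png

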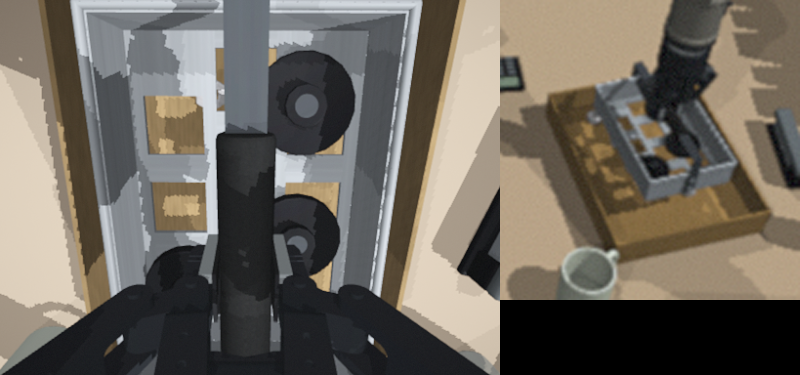

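```bash
python3 -c "
from h import *
s=grab_frame('scene')[140:260,300:420]
cv2.imwrite('pics/m1.png',cv2.resize(s,(600,600),interpolation=2))"
```

```text
(no output)
```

View pics/m1.png

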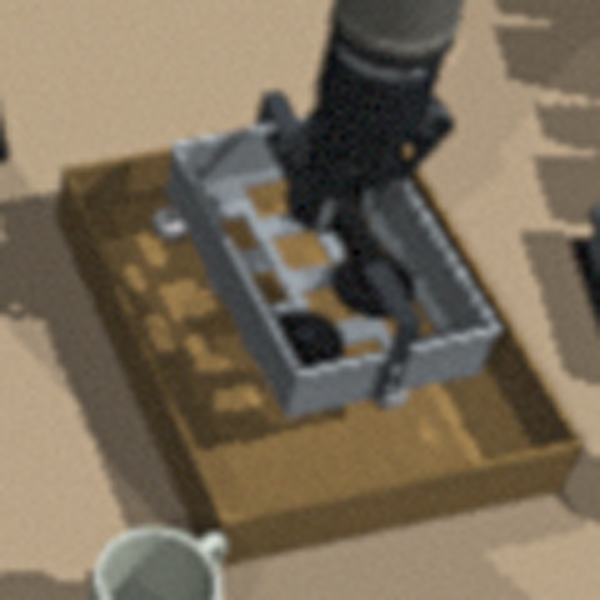

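View pics/l1t.png

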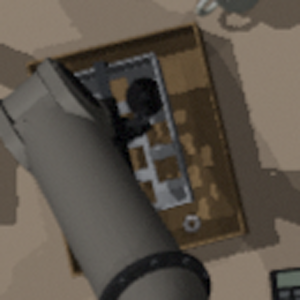

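One nut is lying inside the lid, at (190,222) in the top crop. Two nuts have left the places where I could see them. Next I'll shake crosswise and then lengthwise.

Call:
{"method": "apply_moves", "body": {"series": "0 0 0 0 0.025 0 0; 0 0 0 0 -0.02 0 0; 0 0 0 0 -0.025 0 0; 0 0 0 0 0.02 0 0; 0 0 0 0 0.025 0 0; 0 0 0 0 -0.02 0 0; 0 0 0 0 -0.025 0 0; 0 0 0 0 0.02 0 0; 0 0 0 0 0.025 0 0; 0 0 0 0 -0.02 0 0; 0 0 0 0 -0.025 0 0; 0 0 0 0 0 0 0"}}

```text
clock: 8.93
tcp_pos: [0.4991, 0.3714, 0.147]
orientation: [-0.207, 1.56, 0.206]
contact_force: [-0.2, -0.0, -5.0]
grip_width: 0.0227
```

Call:
{"method": "apply_moves", "body": {"series": "0 0 0 0 0 0.025 0; 0 0 0 0 0 -0.02 0; 0 0 0 0 0 -0.025 0; 0 0 0 0 0 0.02 0; 0 0 0 0 0 0.025 0; 0 0 0 0 0 -0.02 0; 0 0 0 0 0 -0.025 0; 0 0 0 0 0 0.02 0; 0 0 0 0 0 0.025 0; 0 0 0 0 0 -0.02 0; 0 0 0 0 0 -0.025 0; 0 0 0 0 0 0 0"}}

```text
clock: 10.42
tcp_pos: [0.4952, 0.3753, 0.1471]
orientation: [-0.212, 1.562, 0.215]
contact_force: [2.3, 0.7, -5.3]
grip_width: 0.0226
```

```bash
python3 look.py 2
```

```text
clk 10.43 tcp [0.4952 0.3753 0.1471] w [ 0.0101 -0.0015 -0.0021] t [ 0.0011 -0.0008  0.0016] grip 0.0226 F [ 2.3  0.7 -5.3] q [-0.78  0.48  0.04  1.77 -0.03  0.9   1.12]
R0 [[-0.002, -0.269, 0.963], [0.002, 0.963, 0.269], [-1.0, 0.002, -0.001]]
```

View pics/l2.png

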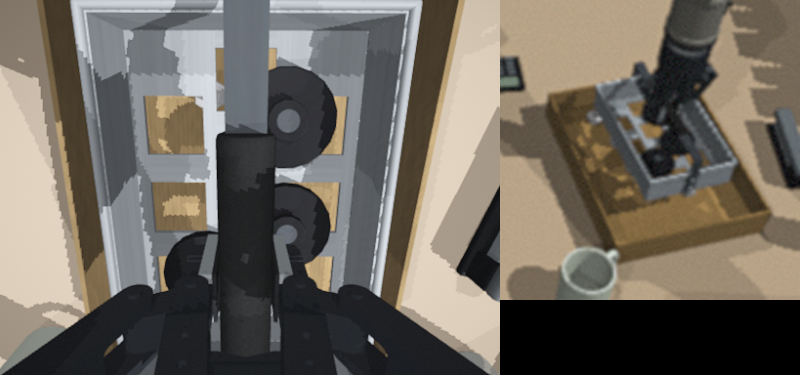

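View pics/l2t.png

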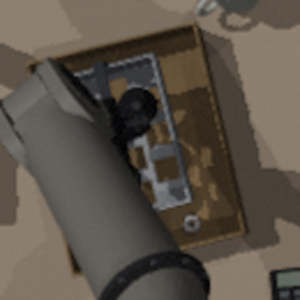

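Call:
{"method": "apply_moves", "body": {"series": "0 0 0 0 0 0.025 0; 0 0 0 0 0 -0.02 0; 0 0 0 0 0 -0.025 0; 0 0 0 0 0 0.02 0; 0 0 0 0 0 0.025 0; 0 0 0 0 0 -0.02 0; 0 0 0 0 0 -0.025 0; 0 0 0 0 0 0.02 0; 0 0 0 0 0 0.025 0; 0 0 0 0 0 -0.02 0; 0 0 0 0 0 -0.025 0; 0 0 0 0 0 0 0"}}

```text
clock: 12.08
tcp_pos: [0.4952, 0.3752, 0.1471]
orientation: [-0.212, 1.562, 0.215]
contact_force: [0.8, 1.5, -5.0]
grip_width: 0.0227
```

Call:
{"method": "apply_moves", "body": {"series": "0 0 0 0 0.025 0 0; 0 0 0 0 -0.02 0 0; 0 0 0 0 -0.025 0 0; 0 0 0 0 0.02 0 0; 0 0 0 0 0.025 0 0; 0 0 0 0 -0.02 0 0; 0 0 0 0 -0.025 0 0; 0 0 0 0 0.02 0 0; 0 0 0 0 0.025 0 0; 0 0 0 0 -0.02 0 0; 0 0 0 0 -0.025 0 0; 0 0 0 0 0 0 0"}}

```text
clock: 13.58
tcp_pos: [0.4994, 0.3713, 0.1471]
orientation: [-0.207, 1.56, 0.206]
contact_force: [-0.3, 1.0, -4.8]
grip_width: 0.0225
```

Call:
{"method": "apply_moves", "body": {"series": "0 0 0 -0.01 0 0 0; 0 0 0 -0.03 0 0 0; 0 0 0 -0.055 0 0 0; 0 0 0 -0.085 0 0 0; 0 0 0 -0.115 0 0 0; 0 0 0 -0.145 0 0 0; 0 0 0 -0.17 0 0 0; 0 0 0 -0.19 0 0 0; 0 0 0 -0.2 0 0 0; 0 0 0 -0.2 0 0 0"}}

```text
clock: 14.82
tcp_pos: [0.4977, 0.3745, 0.3475]
orientation: [-0.209, 1.559, 0.213]
contact_force: [0.1, 0.0, -5.7]
grip_width: 0.0225
```

```bash
python3 - <<'E'
from h import *
rel((.497,.375,.066+.08),15)
for n in ('wrist','scene','top'):
    f=grab_frame(n);cv2.imwrite(f'pics/n_{n}.png',f)
    if n=='scene': cv2.imwrite('pics/n_s.png',cv2.resize(f[90:265,280:430],(514,600),interpolation=2))
E
```

```text
clk 14.82 tcp [0.4977 0.3745 0.3475] w [ 0.0074  0.0016 -0.0023] t [ 2.015e-01  2.000e-04 -9.000e-04] grip 0.0225 F [ 0.1  0.  -5.7] q [-0.79  0.31  0.06  1.54 -0.02  1.29  1.11]
R0 [[0.001, -0.266, 0.964], [0.003, 0.964, 0.266], [-1.0, 0.002, 0.002]]
```

View pics/n_s.png

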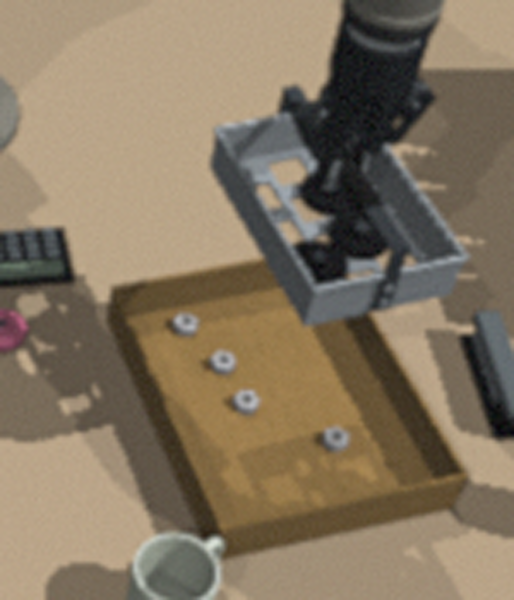

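View pics/n_wrist.png

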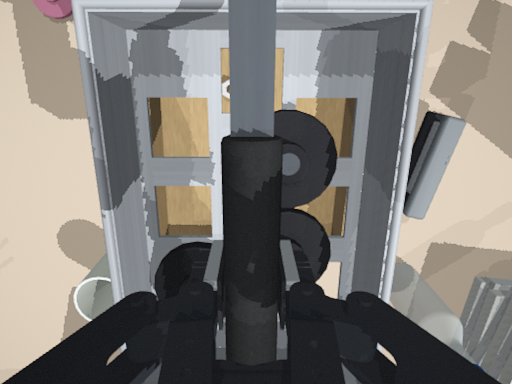

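View pics/n_top.png

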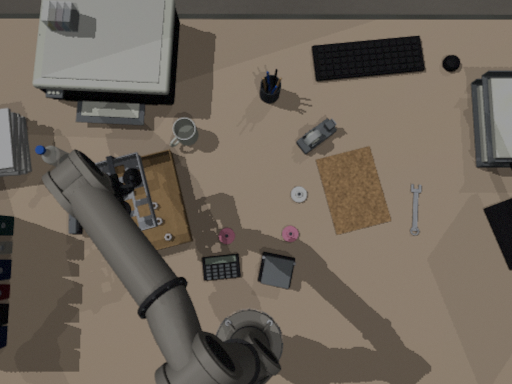

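All four nuts are in the lid, at scene crop (185,323), (222,361), (245,401) and (336,437). The wrist view shows only the three black pads left in the basket. Next I'll carry it to the mat in two smooth halves.

Call:
{"method": "apply_moves", "body": {"series": "0 0 0 0.001 -0.008 -0.002 0; 0 0 0 0.004 -0.03 -0.006 0; 0 0 0 0.009 -0.065 -0.013 0; 0 0 0 0.014 -0.107 -0.021 0; 0 0 0 0.021 -0.155 -0.031 0; 0 0 0 0.027 -0.205 -0.041 0; 0 0 0 0.034 -0.253 -0.051 0; 0 0 0 0.04 -0.297 -0.059 0; 0 0 0 0.044 -0.333 -0.067 0; 0 0 0 0.048 -0.357 -0.071 0; 0 0 0 0.049 -0.37 -0.074 0; 0 0 0 0.05 -0.375 -0.075 0"}}

```text
clock: 16.48
tcp_pos: [0.5246, -0.008, 0.2963]
orientation: [-0.208, 1.56, 0.212]
contact_force: [-0.5, 0.1, -4.4]
grip_width: 0.0223
```

Call:
{"method": "apply_moves", "body": {"series": "0.001 0 0 0.001 -0.008 -0.002 0; 0.002 0 0 0.004 -0.03 -0.006 0; 0.004 0 0 0.009 -0.065 -0.013 0; 0.006 0 0 0.014 -0.107 -0.021 0; 0.01 0 0 0.021 -0.155 -0.031 0; 0.013 0 0 0.027 -0.205 -0.041 0; 0.016 0 0 0.034 -0.253 -0.051 0; 0.019 0 0 0.04 -0.297 -0.059 0; 0.022 0 0 0.044 -0.333 -0.067 0; 0.024 0 0 0.048 -0.357 -0.071 0; 0.025 0 0 0.049 -0.37 -0.074 0; 0.025 0 0 0.05 -0.375 -0.075 0"}}

```text
clock: 17.98
tcp_pos: [0.5528, -0.3878, 0.2454]
orientation: [-0.19, 1.562, 0.194]
contact_force: [0.2, 0.3, -5.7]
grip_width: 0.0228
```

```bash
python3 - <<'E'
from h import *
rel((.553,-.389,.071),14)
for n in ('wrist','top'):
    f=grab_frame(n);cv2.imwrite(f'pics/p_{n}.png',f)
i=camera_info('wrist');print(proj(i,[[.666,-.251,.004],[.723,-.458,.004],[.438,-.525,.004],[.383,-.322,.004]]))
E
```

```text
clk 17.98 tcp [ 0.5528 -0.3878  0.2454] w [ 0.0005  0.0007 -0.0025] t [ 0.1744 -0.0016 -0.0002] grip 0.0228 F [ 0.2  0.3 -5.7] q [ 0.22  0.49  0.43  1.56 -0.22  1.14  2.52]
R0 [[0.0, -0.242, 0.97], [0.003, 0.97, 0.242], [-1.0, 0.002, 0.001]]
[[329.65739495 260.53213147]
 [166.69112242 263.88042395]
 [148.4508961   16.25898933]
 [350.80595537  12.17524182]]
```

View pics/p_wrist.png

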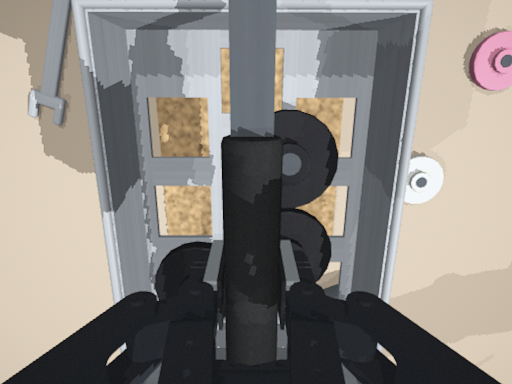

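View pics/p_top.png

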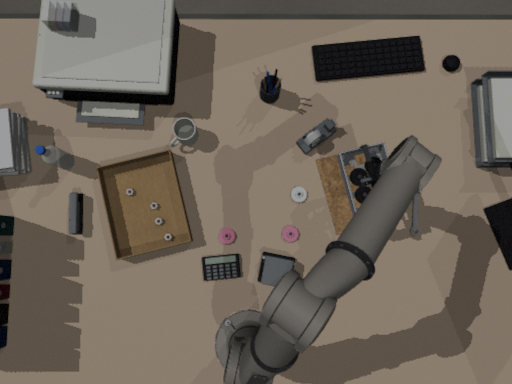

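The top view shows four nuts in the lid and the basket over the mat. Lowering gently.

Call:
{"method": "apply_moves", "body": {"series": "0 0 0 0.006 0 0 0; 0 0 0 0.02 0 0 0; 0 0 0 0.04 -0.001 0 0; 0 0 0 0.065 -0.001 0 0; 0 0 0 0.09 -0.001 0 0; 0 0 0 0.115 -0.001 0 0; 0 0 0 0.135 -0.001 0 0; 0 0 0 0.15 -0.001 0 0; 0 0 0 0.16 -0.001 0 0; 0 0 0 0.167 -0.001 0 0; 0 0 0 0.171 -0.001 0 0; 0 0 0 0.173 -0.001 0 0"}}

```text
clock: 19.58
tcp_pos: [0.5531, -0.389, 0.0728]
orientation: [-0.191, 1.561, 0.193]
contact_force: [-0.6, 0.6, -3.5]
grip_width: 0.0224
```

```bash
python3 - <<'E'
from h import *
rel((.553,-.389,.071),14)
E
```

```text
clk 19.57 tcp [ 0.5531 -0.389   0.0728] w [-0.      0.0013 -0.0014] t [ 0.0018 -0.     -0.0001] grip 0.0224 F [-0.6  0.6 -3.5] q [ 0.27  0.67  0.36  1.69 -0.3   0.83  2.58]
R0 [[0.001, -0.242, 0.97], [0.002, 0.97, 0.242], [-1.0, 0.001, 0.001]]
```

Still carrying about 3.5 N, so I'll go down in 1 mm steps.

Call:
{"method": "apply_moves", "body": {"series": "0 0 0 0.001 0 0 0; 0 0 0 0.002 0 0 0; 0 0 0 0.002 0 0 0"}}

```text
clock: 19.95
tcp_pos: [0.5538, -0.3888, 0.0715]
orientation: [-0.191, 1.56, 0.193]
contact_force: [0.9, 2.4, 2.6]
grip_width: 0.0225
```

Supported now (+2.6 N). Letting go and rising.

Call:
{"method": "apply_moves", "body": {"series": "0 0 0 0 0 0 0.3; 0 0 0 0 0 0 0.6; 0 0 0 0 0 0 1; 0 0 0 0 0 0 1; 0 0 0 0 0 0 1; 0 0 0 -0.01 0 0 1; 0 0 0 -0.04 0 0 1; 0 0 0 -0.08 0 0 1; 0 0 0 -0.13 0 0 1; 0 0 0 -0.17 0 0 1; 0 0 0 -0.19 0 0 1; 0 0 0 -0.19 0 0 1"}}

```text
clock: 21.45
tcp_pos: [0.5531, -0.3896, 0.2617]
orientation: [-0.191, 1.56, 0.192]
contact_force: [0.6, -0.9, 0.4]
grip_width: 0.0853
```

```bash
python3 - <<'E'
from h import *
rel((.553,-.389,.071),14)
for n in ('wrist','top','scene'):
    f=grab_frame(n);cv2.imwrite(f'pics/q_{n}.png',f)
E
```

```text
clk 21.45 tcp [ 0.5531 -0.3896  0.2617] w [-0.0002  0.0024 -0.0003] t [ 0.1907  0.0005 -0.0004] grip 0.0853 F [ 0.6 -0.9  0.4] q [ 0.22  0.48  0.44  1.54 -0.22  1.17  2.52]
R0 [[0.002, -0.242, 0.97], [0.001, 0.97, 0.242], [-1.0, 0.0, 0.002]]
```

View pics/q_wrist.png

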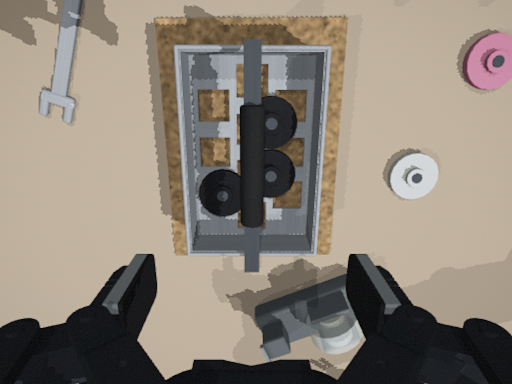

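View pics/q_scene.png

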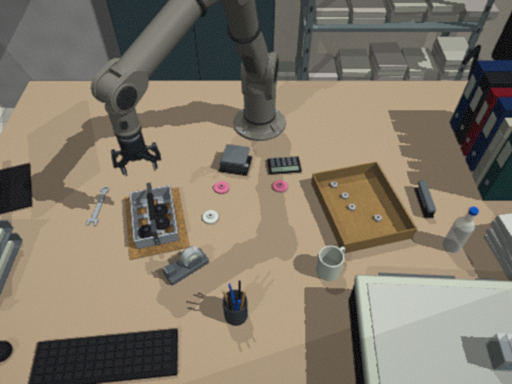

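```bash
python3 - <<'E'
from h import *
i=camera_info('wrist')
m=np.array([ray(i,p,.004)[:2] for p in ((155,17),(348,15),(332,255),(176,255))])
b=np.array([ray(i,p,.059)[:2] for p in ((176,47),(329,46),(314,256),(191,256))])
for n,w in(('mat',m),('b',b)): print(n,w.round(3).tolist(),w.mean(0).round(3),[round(float(np.linalg.norm(w[k]-w[k-1])),3) for k in range(4)])
f=cv2.imread('pics/q_scene.png')[170:265,110:205];cv2.imwrite('pics/q_s.png',cv2.resize(f,(600,600),interpolation=2))
E
```

```text
mat [[0.434, -0.523], [0.382, -0.322], [0.662, -0.246], [0.713, -0.451]] [ 0.548 -0.385] [0.288, 0.208, 0.29, 0.211]
b [[0.46, -0.483], [0.424, -0.342], [0.642, -0.288], [0.677, -0.427]] [ 0.551 -0.385] [0.224, 0.146, 0.225, 0.143]
```

View pics/q_s.png

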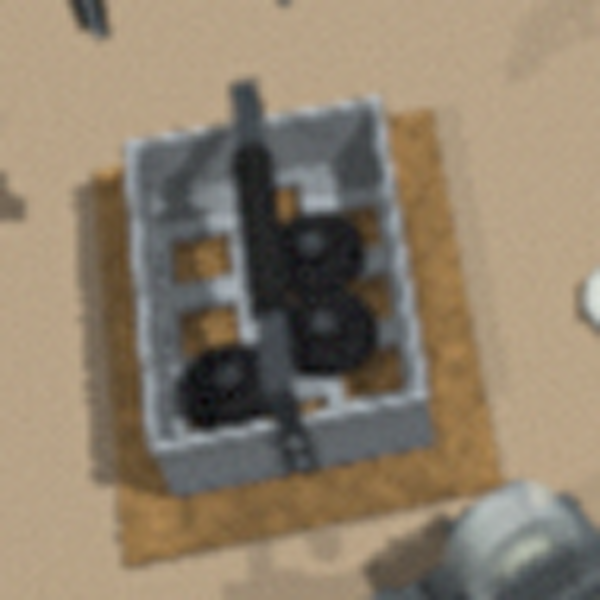

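View pics/q_top.png

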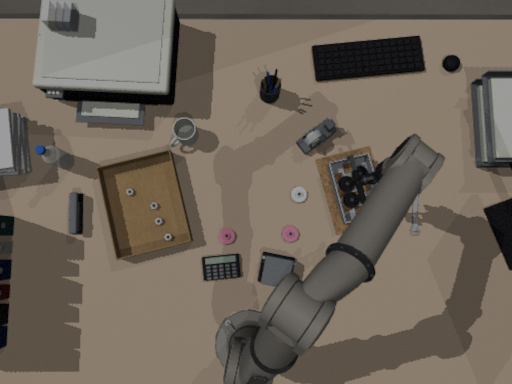

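The basket sits within 3 mm of the mat's centre and holds three pads and no nuts. All four nuts are in the lid, at (130,192), (154,206), (158,221) and (168,237) in the top view. The other things look unmoved. Handing in.

```bash
python3 -c "
from bench import *
print(hand_in())"
```

```text
the job is handed in; nothing more can be done
None
```

I gripped the basket's handle at 50 N, carried it level over the carton lid and shook it lengthwise and crosswise. I then stood it on the cork mat, let go and handed in at about 21.6 s.

My last pictures showed:
- **Nuts:** all four lie in the lid.
- **Basket:** it stands on the mat, about 3 mm from the mat's centre, with only the three black pads in it.
- **Other things:** the mug, stapler, tape, wrench and the pink and white look-alikes look unmoved. I judged this by eye, not by measuring.
- **Robot:** the gripper was open and about 0.19 m above where it let go.

No check failed. Measuring the mat from the wrist camera put its centre about 6 mm from the earlier top-camera figure, which still leaves the basket well inside the mat's edges.

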